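# Start the dust extractor at its guarded switch

### The arm

A 6-joint arm with a two-finger parallel gripper is mounted at the origin on a cart in front of the work surface, level with it; the furniture and walls round the work are solid. World frame = base frame: x ahead of the robot, y to its left, z up, the work surface at z = 0. Lengths are in m, angles in rad, forces in N, time in s.
With the tool pointing down it reaches from about 0.3 to 0.825 m from the base axis. Payload 5.4 kg.
Tool frame: the origin (TCP) lies at the very end of the fingers, on their centre line; the grasp point (between the pads) lies 19 mm behind it (robot.hold_point_z is the distance from the TCP to the grasp point, in m); z points along the fingers, y is the direction in which the jaws open and shut (so a half turn about z gives the same grasp; the last joint's range is limited). The gripper opens to 92 mm and grips with 3 to 60 N. Pads are 20 mm wide; open, the fingers measure 128 mm over their backs; the gripper's body (75 mm by 189 mm) begins 69 mm behind the grasp point.
Start: joints at [-1.552, 0.158, 1.597, -0, 1.386, -0.21], TCP at [0.13, -0.56, 0.215] pointing down, gripper open.
Joint ranges: [-2.91, 2.91], [-0.94, 2.29], [0.18, 2.7], [-1.29, 4.43], [0.17, 2.64], [-3, 3]. Speed limits (rad/s): [2.57, 2.57, 3.14, 3.14, 3.14, 3.14].

### API

Orientations are given as a unit quaternion [x, y, z, w].
In Python, from plant import robot gives the robot as it stands. The module is installed in compiled form; this text tells all that it offers.
- The arm moves only by the tool servo_tool, never from a script. Its argument "steps" is a list of rows, each an object with "fingers": the opening, from -1 (shut) to 1 (fully open); "translation": the shift along the tool's x, y, z in units of 25 mm (1.0 is 25 mm), a list of three; "yaw": the turn about the tool's z in units of 5 degrees (1.0 is 5 degrees). In form: [{"fingers": fingers, "translation": [dx, dy, dz], "yaw": yaw}, ...]. A call has 1 to 12 rows; each row shifts and turns the pose as measured when the row begins, along the tool's axes as they then stand; what a row does not reach is not made up. A row lasts 1/12 s, in which the tool goes at most 41.7 mm and 7.16 degrees, less where a joint would pass 70% of its speed; a pose out of reach is approached as far as the arm can. A call is refused whole if a number of a shift passes 1 or a number of a turn 1, either way. A call with a gripper value outside its range is refused whole. The fingers move at their own pace and stop on an object; the grip force is fixed at half the most. Time passes only in rows, so rows that do not move let the fingers close. It gives the time, the measured TCP pose, the force and the opening at its end, in the units of the state.
- robot.state(): the state, without advancing time (a new reading comes with each control period).
- robot.capture(name): name is "scene" or "side" or "wrist"; returns a dict with "image" (480x640x3 uint8, blue, green, red), "vfov" (degrees; the focal length in pixels is half the picture's height over the tangent of half this angle, whatever the lens; pixels are square), "cx", "cy" (the principal point, pixels), "extrinsics" (4x4, takes a point from camera to world coordinates); the wrist camera has in their place "mount" (4x4, takes a point from camera to tool coordinates, whose origin is the TCP and whose axes are the flange's). Camera axes: x right, y down, z forward; pixel columns grow to the right and rows downward; lengths in m; the calibration is good to about 2 mm. A picture is of the moment at which its call begins: read the wrist's pose just before it. There is no depth.
- robot.finish_job(): hands the job in, once; it reports no verdict.
The state is a dict: "time": time; "joint_pos": joint angles; "qd": joint speeds; "joint_efforts": joint torques, N m; "tcp_pos": TCP position; "orientation": TCP orientation; "force": force on the tool from outside, world axes, zero at the start; "wrist_torque": the same for the moment, N m; "width": finger opening in m.
Only numpy, scipy, OpenCV 4.12 (cv2) and the standard library are available. Lean on these libraries where they do the work, as an engineer would, in place of code of your own. Each camera call takes 0.05 s, during which the arm holds its last target.

### The job

Switch on the dust extractor: with the outside of the fingers, lift the red hinged cover by pushing up under its front lip, and while the hand keeps it up push the toggle beneath all the way over to the back, its on position; then draw out and let the cover drop shut over it. Grip nothing and force nothing, leave the blue-covered switch off and shut, and do not disturb the loose things on the bench.

Things in the scene. Friction and masses are not known exactly. Their poses are not given: they have to be found in the camera images.
- red_box: grey starter box with the red cover (dust extractor), screwed to the bench: 112x112 mm, dark flat top 70 mm above the table (two thin feet stick out 27 mm at its left and right). Origin at the centre of its underside; its x axis points from its front face (over which the red cover juts out, towards the robot) to its back, z up
- red_hinge (a point): middle of the hinge line of the red cover, along the box's y axis, 14 mm in front of the box's centre and 71 mm above the table
- red_cover (a joint): angle of the see-through red cover about its hinge, rad: 0 shut, grows as its front is lifted, stops at 1.2; about 60 g, most of it in the lip, nearly frictionless, falls shut by itself from any angle. Shut, it is a hood, open below and behind: 57 mm long from the hinge forward, 80 mm wide (74 inside), 44 mm tall, walls 3 mm; its foot is level with the hinge, and its front overhangs the box's front face
- red_lip (a point): middle of the front edge of the red lip: a rim 80 mm wide, 4 mm thick, 5 mm proud, along the foot of the cover's front wall; 62 mm in front of the hinge and 73 mm above the table when shut, 20 mm ahead of the box's front face, with free air below it down to the table. To open the cover, push up under this lip with tilted fingers, their tips pointing down and away from the robot
- red_toggle (a joint): angle of the metal toggle under the red cover, rad: 0 off (leaning 0.4 rad to the front, towards the lip), 0.8 on (leaning 0.4 rad to the back, towards the hinge). Past its centre (0.4) it tips over to the end by itself, either way, and stays there; less than 1 N at the tip flips it. Its pivot is on the box's top, 24 mm in front of the hinge
- red_toggle_tip (a point): upper end of the toggle under the red cover: an 8 mm thick round bat, 32 mm from its pivot (its tip is about 30 mm above the box top)
- blue_box: grey starter box with the blue cover (air compressor), screwed to the bench: 112x112 mm, dark flat top 70 mm above the table (two thin feet stick out 27 mm at its left and right). Origin at the centre of its underside; its x axis points from its front face (over which the blue cover juts out, towards the robot) to its back, z up
- blue_hinge (a point): middle of the hinge line of the blue cover, along the box's y axis, 14 mm in front of the box's centre and 71 mm above the table
- blue_cover (a joint): angle of the see-through blue cover about its hinge, rad: 0 shut, grows as its front is lifted, stops at 1.2; about 60 g, most of it in the lip, nearly frictionless, falls shut by itself from any angle. Shut, it is a hood, open below and behind: 57 mm long from the hinge forward, 80 mm wide (74 inside), 44 mm tall, walls 3 mm; its foot is level with the hinge, and its front overhangs the box's front face
- blue_lip (a point): middle of the front edge of the blue lip: a rim 80 mm wide, 4 mm thick, 5 mm proud, along the foot of the cover's front wall; 62 mm in front of the hinge and 73 mm above the table when shut, 20 mm ahead of the box's front face, with free air below it down to the table. To open the cover, push up under this lip with tilted fingers, their tips pointing down and away from the robot
- blue_toggle (a joint): angle of the metal toggle under the blue cover, rad: 0 off (leaning 0.4 rad to the front, towards the lip), 0.8 on (leaning 0.4 rad to the back, towards the hinge). Past its centre (0.4) it tips over to the end by itself, either way, and stays there; less than 1 N at the tip flips it. Its pivot is on the box's top, 24 mm in front of the hinge
- blue_toggle_tip (a point): upper end of the toggle under the blue cover: an 8 mm thick round bat, 32 mm from its pivot (its tip is about 30 mm above the box top)
- battery: black and red battery pack, 68x112x55 mm, loose bystander to be left alone; origin at the centre of its underside
- tape_measure: yellow and black tape measure, 44x83x66 mm, loose bystander to be left alone; origin at the centre of its underside
- pliers: pliers with red handles, 50x167x16 mm, loose bystander to be left alone; origin at the centre of its underside
- marker: grey marker lying down, 13x134x13 mm, loose bystander to be left alone; origin at the centre of its underside
- masktape: roll of cream masking tape lying flat, 98x98x24 mm, loose bystander to be left alone; origin at the centre of its underside
- bolt: steel bolt lying down, 17x48x19 mm, loose bystander to be left alone; origin at the centre of its underside

How it is judged:
By the outcome, as a careful person would: the job done as asked, in the order asked, and still so for the second after the job is handed in, with the robot touching nothing.
It also fails if it takes over 40 s, if anything falls off the work surface, if the arm or the gripper's body presses on something with over 40 N, if the wrist force passes 120 N, or if a joint passes its speed limit or range.

## Working session

There is one attempt and no reset: what is moved stays moved. The work goes in short steps, Python scripts to look and compute and a tool call to move; the robot and the scene stay as the last step left them, time stands still between calls to the robot, and variables do not carry over. Pictures are saved under pics/ and viewed, and the job is handed in when it is done.

Besides the shell and the picture viewer there is one more tool, called after ">>>" as a command line: name --argument value ..., lists and objects as JSON in quotes. servo_tool: Moves the arm, as the interface text tells. Its arguments: {"type":"object","properties":{"steps":{"type":"array","items":{"type":"object","properties":{"fingers":{"type":"number"},"translation":{"type":"array","items":{"type":"number"}},"yaw":{"type":"number"}}}}},"required":["steps"]}

```bash
mkdir -p pics; python3 - <<'E'
from plant import robot
import cv2
print(robot.state())
for n in ("scene","side","wrist"):
    c=robot.capture(n); cv2.imwrite(f"pics/{n}0.png",c["image"])
    print(n,c["vfov"],c["cx"],c["cy"],c.get("extrinsics",c.get("mount")))
print(robot.hold_point_z)
E
```

```text
{'time': 0.0, 'joint_pos': array([-1.55210039e+00,  1.59042197e-01,  1.59823833e+00, -1.09980369e-05,
        1.38616851e+00, -2.10128751e-01]), 'qd': array([ 1.22967101e-03,  1.75837129e-04, -1.69275602e-03, -1.88463419e-04,
        8.40436816e-04,  9.76352661e-05]), 'joint_efforts': array([ 1.19893237e-03, -3.85567045e+01, -3.22109056e+01,  7.03374739e-02,
        3.78540927e-02, -1.25753158e-04]), 'tcp_pos': array([ 0.13037691, -0.5593843 ,  0.21361971]), 'orientation': array([ 9.93461501e-01,  1.14163851e-01,  8.33277795e-05, -9.24460444e-04]), 'force': array([-0.14391007, -0.29183781,  0.36525845]), 'wrist_torque': array([ 0.00976487, -0.00822768,  0.00630181]), 'width': 0.09166508019768246}
scene 54.62331381830102 326.16625552634764 233.74872893596847 [[-0.65969971 -0.54991083  0.51224445 -0.00403186]
 [-0.75143634  0.47193702 -0.46110615  0.51886621]
 [ 0.01182015 -0.68911068 -0.72455969  0.94610233]
 [ 0.          0.          0.          1.        ]]
side 45.22054915804752 325.453619129976 250.98068801877304 [[ 0.99961605 -0.02711277  0.00571449  0.58942503]
 [-0.0208601  -0.60063072  0.7992544  -1.14417586]
 [-0.0182377  -0.79906673 -0.60096568  0.96021805]
 [ 0.          0.          0.          1.        ]]
wrist 60.79040365160698 325.0793056230991 236.9911374503519 [[-5.09393366e-04 -9.57752473e-01 -2.87593361e-01  8.16020295e-02]
 [ 9.99999520e-01 -7.28493952e-04  6.54826531e-04  1.96214879e-04]
 [-8.36671753e-04 -2.87592889e-01  9.57752385e-01 -1.70059397e-01]
 [ 0.00000000e+00  0.00000000e+00  0.00000000e+00  1.00000000e+00]]
0.0187
```

View pics/scene0.png

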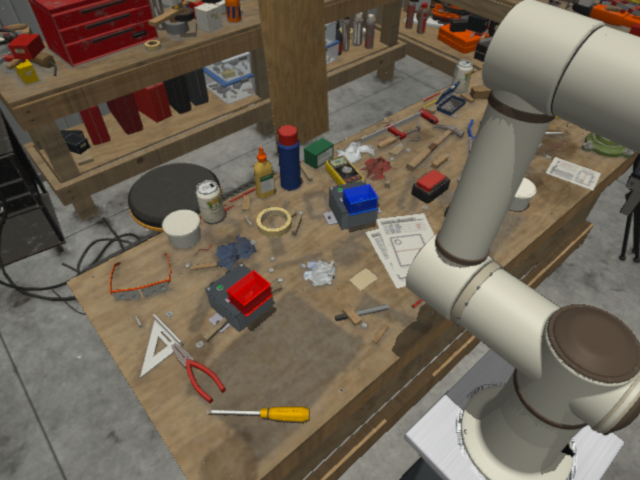

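View pics/side0.png

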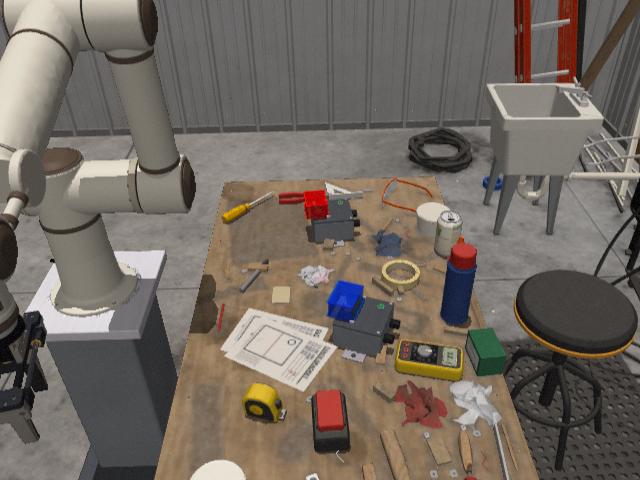

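View pics/wrist0.png

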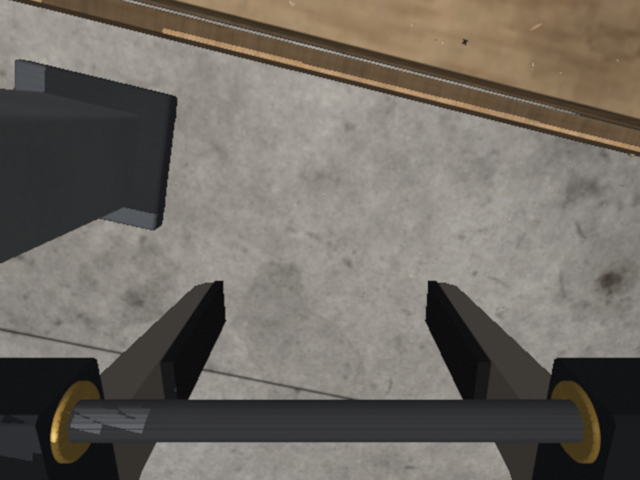

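```bash
python3 - <<'E'
import cv2,numpy as np
s=cv2.imread("pics/scene0.png"); d=cv2.imread("pics/side0.png")
def crop(im,x,y,w,h,k,n):
    c=im[y:y+h,x:x+w]; cv2.imwrite(n,cv2.resize(c,None,fx=k,fy=k,interpolation=cv2.INTER_CUBIC))
crop(s,190,245,100,75,8,"pics/c1.png")
crop(d,270,170,100,75,8,"pics/c2.png")
E
```

```text
(no output)
```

View pics/c1.png

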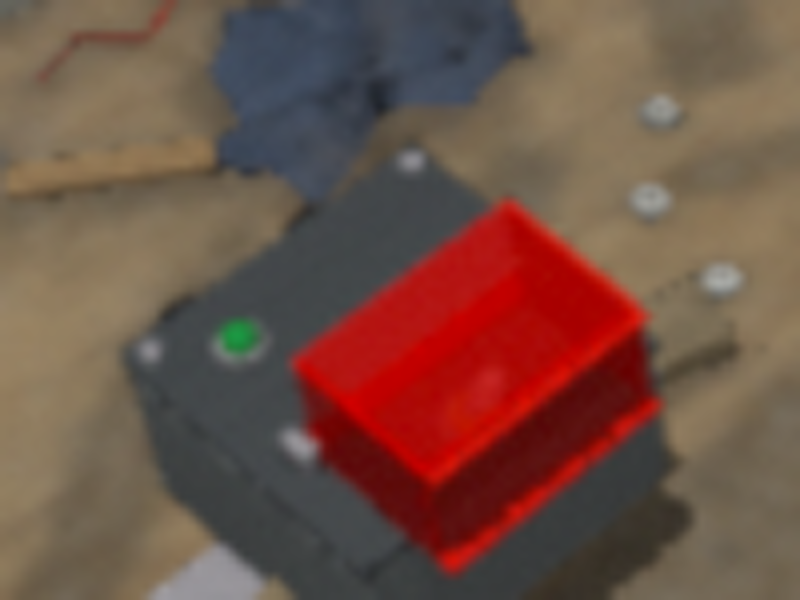

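View pics/c2.png

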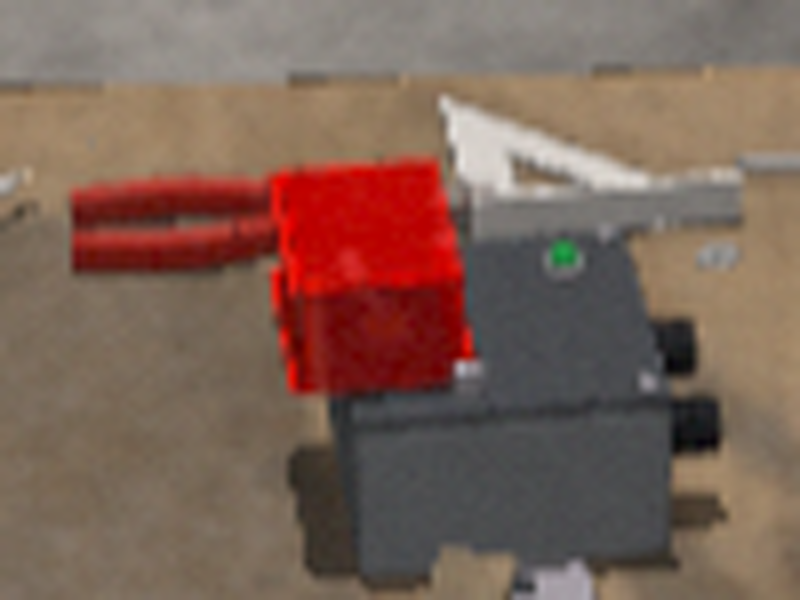

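```bash
cat > h.py <<'E'
import numpy as np,cv2
from plant import robot
from scipy.spatial.transform import Rotation as R
C={'scene':(54.62331381830102,326.16625552634764,233.74872893596847,np.array([[-0.65969971,-0.54991083,0.51224445,-0.00403186],[-0.75143634,0.47193702,-0.46110615,0.51886621],[0.01182015,-0.68911068,-0.72455969,0.94610233],[0,0,0,1]])),
'side':(45.22054915804752,325.453619129976,250.98068801877304,np.array([[0.99961605,-0.02711277,0.00571449,0.58942503],[-0.0208601,-0.60063072,0.7992544,-1.14417586],[-0.0182377,-0.79906673,-0.60096568,0.96021805],[0,0,0,1]]))}
def proj(cam,P):
    v,cx,cy,E=C[cam]; f=240/np.tan(np.radians(v)/2)
    p=(np.asarray(P)-E[:3,3])@E[:3,:3]
    return np.stack([cx+f*p[...,0]/p[...,2],cy+f*p[...,1]/p[...,2]],-1)
def ray(cam,u,z):
    v,cx,cy,E=C[cam]; f=240/np.tan(np.radians(v)/2)
    d=E[:3,:3]@np.array([(u[0]-cx)/f,(u[1]-cy)/f,1]); o=E[:3,3]
    return o+d*(z-o[2])/d[2]
def snap(n,cam,x=0,y=0,w=640,h=480,k=1):
    im=robot.capture(cam)["image"][y:y+h,x:x+w]
    cv2.imwrite(f"pics/{n}.png",cv2.resize(im,None,fx=k,fy=k,interpolation=cv2.INTER_CUBIC))
def st():
    s=robot.state(); np.set_printoptions(precision=4,suppress=True)
    print(round(s['time'],2),'tcp',s['tcp_pos'],'q',s['joint_pos'],'F',s['force'],'w',round(s['width'],4))
    print(R.from_quat(s['orientation']).as_matrix())
    return s
E
python3 - <<'E'
from h import *
from scipy.optimize import least_squares
hb,hf,lx=-.014,-.071,-.076
sc=[((510,203),(hb,-.04,.115)),((295,362),(hb,.04,.115)),((430,475),(hf,.04,.115)),((645,315),(hf,-.04,.115)),((452,570),(lx,.04,.073)),((655,403),(lx,-.04,.073)),((128,355),(.056,.056,.07)),((410,140),(.056,-.056,.07))]
sd=[((275,175),(hf,.04,.115)),((437,160),(hb,.04,.115)),((462,283),(hb,-.04,.115)),((300,292),(hf,-.04,.115)),((295,392),(lx,-.04,.073)),((668,402),(.056,-.056,.07)),((620,235),(.056,.056,.07))]
S=[('scene',np.array(u)/8+[190,245],p) for u,p in sc]+[('side',np.array(u)/8+[270,170],p) for u,p in sd]
def res(q):
    c,s=np.cos(q[2]),np.sin(q[2]); r=[]
    for cam,u,p in S:
        P=[q[0]+c*p[0]-s*p[1],q[1]+s*p[0]+c*p[1],p[2]]
        r.append(proj(cam,P)-u)
    return np.concatenate(r)
q=least_squares(res,[.6,.4,0],loss='soft_l1').x
print(q,np.degrees(q[2])); print(res(q).reshape(-1,2).round(1))
c,s=np.cos(q[2]),np.sin(q[2])
for n,p in dict(lip=(-.076,0),hinge=(-.014,0),piv=(-.038,0)).items(): print(n,q[0]+c*p[0]-s*p[1],q[1]+s*p[0]+c*p[1])
print('angle of position',np.degrees(np.arctan2(q[1],q[0])),np.hypot(q[0],q[1]))
for n,cam,u,z in [('blue','side',(363,322),.07),('marker','side',(253,275),.006),('pliers tip','scene',(222,392),.01),('pl top','scene',(175,348),.01),('screwdriver','scene',(305,413),.015),('sd tip','scene',(212,412),.01),('masktape','scene',(274,221),.02),('bluescene','scene',(355,205),.07),('tissue','scene',(320,272),.01)]:
    print(n,ray(cam,u,z))
E
```

```text
[0.61726608 0.2314443  0.10397142] 5.957123733426036
[[-0.  -1.2]
 [-0.6 -0.6]
 [-0.7 -0. ]
 [-0.  -1.6]
 [ 0.3  0.4]
 [ 1.6 -0.2]
 [-1.5 -0.7]
 [ 0.4 -0.6]
 [-0.4 -0.5]
 [-0.7 -0.3]
 [-0.2 -0.7]
 [-0.7 -0.1]
 [-1.3  0.4]
 [ 0.1 -0.8]
 [-0.2 -1.1]]
lip 0.5416764894824226 0.2235567054927764
hinge 0.6033416794936519 0.2299913259850042
piv 0.5794712833602729 0.22750050514930312
angle of position 20.553565251415773 0.6592297598986216
blue [ 0.67519289 -0.22442456  0.07      ]
marker [0.40658399 0.02877142 0.006     ]
pliers tip [0.45616637 0.39040784 0.01      ]
pl top [0.61283588 0.4138913  0.01      ]
screwdriver [0.3062444 0.2887736 0.015    ]
sd tip [0.4333496  0.42871182 0.01      ]
masktape [0.78373145 0.00837432 0.02      ]
bluescene [ 0.64588459 -0.17167292  0.07      ]
tissue [0.5658689  0.02496605 0.01      ]
```

>>> servo_tool --steps '[{"fingers": -1, "translation": [0, 0, -1], "yaw": 0}, {"fingers": -1, "translation": [0.3, 0, -1], "yaw": 0}, {"fingers": -1, "translation": [0.8, -0.6, -1], "yaw": 0}, {"fingers": -1, "translation": [0.8, -0.6, -1], "yaw": 0}, {"fingers": -1, "translation": [0.8, -0.6, -1], "yaw": 0}, {"fingers": -1, "translation": [0.8, -0.6, -1], "yaw": 0}, {"fingers": -1, "translation": [0.9, -0.7, 0], "yaw": 0}, {"fingers": -1, "translation": [0.9, -0.7, 0], "yaw": 0}, {"fingers": -1, "translation": [0.9, -0.7, 0], "yaw": 0}, {"fingers": -1, "translation": [0.9, -0.7, 0], "yaw": 0}, {"fingers": -1, "translation": [0.9, -0.7, 0], "yaw": 0}, {"fingers": -1, "translation": [0.9, -0.7, 0], "yaw": 0}]'

```text
time: 1.15
tcp_pos: [0.3137, -0.3411, 0.3683]
orientation: [0.994, 0.109, 0.001, -0.005]
force: [0.8, -0.3, 0.2]
width: 0.0138
```

>>> servo_tool --steps '[{"fingers": -1, "translation": [0.9, -0.7, 0], "yaw": 0.2}, {"fingers": -1, "translation": [0.9, -0.7, 0], "yaw": 0.2}, {"fingers": -1, "translation": [0.9, -0.7, 0], "yaw": 0.2}, {"fingers": -1, "translation": [0.9, -0.7, 0], "yaw": 0.2}, {"fingers": -1, "translation": [0.9, -0.7, 0], "yaw": 0.2}, {"fingers": -1, "translation": [0.9, -0.7, 0], "yaw": 0.2}, {"fingers": -1, "translation": [0.9, -0.7, 0], "yaw": 0.2}, {"fingers": -1, "translation": [0.9, -0.7, 0], "yaw": 0}, {"fingers": -1, "translation": [0.9, -0.7, 0], "yaw": 0}, {"fingers": -1, "translation": [0.9, -0.7, 0], "yaw": 0}, {"fingers": -1, "translation": [0.9, -0.7, 0], "yaw": 0}, {"fingers": -1, "translation": [0.9, -0.7, 0], "yaw": 0}]'

```text
time: 2.15
tcp_pos: [0.5614, -0.0807, 0.3685]
orientation: [0.999, 0.045, -0.001, -0.006]
force: [0.5, -0.4, 0.1]
width: 0.0005
```

```bash
python3 -c "
from h import *
st()"
```

```text
2.15 tcp [ 0.5614 -0.0807  0.3685] q [-0.3621  0.0893  1.3737  0.0111  1.6848  1.1196] F [ 0.5093 -0.3751  0.1298] w 0.0005
[[ 0.9959  0.0902 -0.002 ]
 [ 0.0902 -0.9958  0.0125]
 [-0.0009 -0.0126 -0.9999]]
```

>>> servo_tool --steps '[{"fingers": -1, "translation": [0.6, -1, 0], "yaw": 0}, {"fingers": -1, "translation": [0.6, -1, 0], "yaw": 0}, {"fingers": -1, "translation": [0.6, -1, 0], "yaw": 0}, {"fingers": -1, "translation": [0.6, -1, 0], "yaw": 0}, {"fingers": -1, "translation": [0.6, -1, 0], "yaw": 0}, {"fingers": -1, "translation": [0.6, -1, 0], "yaw": 0}, {"fingers": -1, "translation": [0.6, -1, 0], "yaw": 0}, {"fingers": -1, "translation": [0.6, -1, 0], "yaw": 0}, {"fingers": -1, "translation": [0.6, -1, 0], "yaw": 0}, {"fingers": -1, "translation": [0.6, -1, 0], "yaw": 0}, {"fingers": -1, "translation": [0.6, -1, 0], "yaw": 0}, {"fingers": -1, "translation": [1, 0, 0], "yaw": 0}]'

```text
time: 3.15
tcp_pos: [0.7294, 0.2312, 0.3644]
orientation: [0.999, 0.048, -0.006, -0.008]
force: [2.0, 0.5, 0.5]
width: 0.0004
```

>>> servo_tool --steps '[{"fingers": -1, "translation": [1, 0, 0], "yaw": 0}, {"fingers": -1, "translation": [1, 0, 0], "yaw": 0}, {"fingers": -1, "translation": [1, 0, 0], "yaw": 0}, {"fingers": -1, "translation": [1, 0, 0], "yaw": 0}, {"fingers": -1, "translation": [1, 0, 0], "yaw": 0}, {"fingers": -1, "translation": [1, 0, 0], "yaw": 0}]'

```text
time: 3.65
tcp_pos: [0.8143, 0.2319, 0.3172]
orientation: [0.999, 0.05, 0.008, -0.013]
force: [0.3, -0.4, -0.5]
width: 0.0004
```

```bash
python3 -c "
from h import *
st()"
```

```text
3.65 tcp [0.8143 0.2319 0.3172] q [0.1258 1.0227 0.1843 0.0264 1.9171 1.606 ] F [ 0.2839 -0.3527 -0.488 ] w 0.0004
[[ 0.9949  0.0998  0.0141]
 [ 0.0994 -0.9947  0.0268]
 [ 0.0167 -0.0253 -0.9995]]
```

>>> servo_tool --steps '[{"fingers": -1, "translation": [1, 0, -0.7], "yaw": 0}, {"fingers": -1, "translation": [1, 0, -0.7], "yaw": 0}, {"fingers": -1, "translation": [1, 0, -0.7], "yaw": 0}, {"fingers": -1, "translation": [1, 0, -0.7], "yaw": 0}, {"fingers": -1, "translation": [1, 0, -0.7], "yaw": 0}, {"fingers": -1, "translation": [1, 0, -0.7], "yaw": 0}]'

```text
time: 4.15
tcp_pos: [0.8351, 0.2077, 0.3865]
orientation: [0.996, 0.049, 0.075, -0.026]
force: [-0.3, -0.0, 0.1]
width: 0.0004
```

```bash
python3 -c "
from h import *
st()"
```

```text
4.15 tcp [0.8351 0.2077 0.3865] q [0.0864 0.9434 0.183  0.0485 1.8637 1.5772] F [-0.2785 -0.0405  0.0864] w 0.0004
[[ 0.9842  0.1007  0.146 ]
 [ 0.0929 -0.9939  0.0592]
 [ 0.1511 -0.0447 -0.9875]]
```

>>> servo_tool --steps '[{"fingers": -1, "translation": [0.9, 1, -0.5], "yaw": 0}, {"fingers": -1, "translation": [0.9, 1, -0.5], "yaw": 0}, {"fingers": -1, "translation": [0.9, 1, -0.5], "yaw": 0}, {"fingers": -1, "translation": [0.9, 1, -0.5], "yaw": 0}, {"fingers": -1, "translation": [0.9, 1, -0.5], "yaw": 0}, {"fingers": -1, "translation": [0.9, 1, -0.5], "yaw": 0}, {"fingers": -1, "translation": [0.9, 1, -0.5], "yaw": 0}, {"fingers": -1, "translation": [0.9, 1, -0.5], "yaw": 0}]'

```text
time: 4.82
tcp_pos: [0.8735, 0.0045, 0.4654]
orientation: [0.985, 0.052, 0.159, -0.029]
force: [-0.4, -0.5, -0.1]
width: 0.0004
```

```bash
python3 -c "
from h import *
st()"
```

```text
4.82 tcp [0.8735 0.0045 0.4654] q [-0.1807  0.859   0.183   0.1329  1.7986  1.3351] F [-0.3769 -0.4544 -0.0511] w 0.0004
[[ 0.944   0.1111  0.3106]
 [ 0.0924 -0.9929  0.0745]
 [ 0.3166 -0.0416 -0.9476]]
```

>>> servo_tool --steps '[{"fingers": -1, "translation": [1, 0.3, 0], "yaw": 0}, {"fingers": -1, "translation": [1, 0.3, 0], "yaw": 0}, {"fingers": -1, "translation": [1, 0.3, 0], "yaw": 0}, {"fingers": -1, "translation": [1, 0.3, 0], "yaw": 0}, {"fingers": -1, "translation": [1, 0.3, 0], "yaw": 0}, {"fingers": -1, "translation": [1, 0.3, 0], "yaw": 0}, {"fingers": -1, "translation": [1, 0.3, 0], "yaw": 0}, {"fingers": -1, "translation": [1, 0.3, 0], "yaw": 0}]'

```text
time: 5.48
tcp_pos: [0.9304, -0.0337, 0.4683]
orientation: [0.97, 0.048, 0.239, -0.023]
force: [-0.2, -0.7, -0.1]
width: 0.0007
```

```bash
python3 -c "
from h import *
st()"
```

```text
5.48 tcp [ 0.9304 -0.0337  0.4683] q [-0.2241  0.8809  0.1839  0.1686  1.6199  1.2954] F [-0.2486 -0.6822 -0.1365] w 0.0007
[[ 0.8815  0.1038  0.4607]
 [ 0.0822 -0.9944  0.0669]
 [ 0.465  -0.0211 -0.885 ]]
```

>>> servo_tool --steps '[{"fingers": -1, "translation": [1, 0.15, 0.2], "yaw": 0}, {"fingers": -1, "translation": [1, 0.15, 0.2], "yaw": 0}, {"fingers": -1, "translation": [1, 0.15, 0.2], "yaw": 0}, {"fingers": -1, "translation": [1, 0.15, 0.2], "yaw": 0}, {"fingers": -1, "translation": [1, 0.15, 0.2], "yaw": 0}, {"fingers": -1, "translation": [1, 0.15, 0.2], "yaw": 0}, {"fingers": -1, "translation": [1, 0.15, 0.2], "yaw": 0}, {"fingers": -1, "translation": [1, 0.15, 0.2], "yaw": 0}]'

```text
time: 6.15
tcp_pos: [0.9898, -0.0357, 0.4607]
orientation: [0.949, 0.044, 0.311, -0.016]
force: [0.7, 0.1, 0.5]
width: 0.0006
```

```bash
python3 -c "
from h import *
st()"
```

```text
6.15 tcp [ 0.9898 -0.0357  0.4607] q [-0.2179  0.9227  0.1841  0.1868  1.4287  1.2914] F [0.7123 0.0514 0.5289] w 0.0006
[[ 0.8031  0.0938  0.5884]
 [ 0.0738 -0.9956  0.0581]
 [ 0.5913 -0.0032 -0.8065]]
```

>>> servo_tool --steps '[{"fingers": -1, "translation": [-0.97, -0.54, -0.23], "yaw": 0}, {"fingers": -1, "translation": [-0.97, -0.54, -0.23], "yaw": 0}, {"fingers": -1, "translation": [-0.97, -0.54, -0.23], "yaw": 0}, {"fingers": -1, "translation": [-0.97, -0.54, -0.23], "yaw": 0}, {"fingers": -1, "translation": [-0.97, -0.54, -0.23], "yaw": 0}, {"fingers": -1, "translation": [-0.97, -0.54, -0.23], "yaw": 0}, {"fingers": -1, "translation": [-0.97, -0.54, -0.23], "yaw": 0}, {"fingers": -1, "translation": [-0.97, -0.54, -0.23], "yaw": 0}, {"fingers": -1, "translation": [-0.97, -0.54, -0.23], "yaw": 0}, {"fingers": -1, "translation": [-0.97, -0.54, -0.23], "yaw": 0}]'

```text
time: 6.98
tcp_pos: [0.7601, 0.0715, 0.3571]
orientation: [0.948, 0.041, 0.316, -0.015]
force: [0.8, 0.4, 0.6]
width: 0.0004
```

```bash
python3 -c "
from h import *
s=st()
M=R.from_quat(s['orientation']).as_matrix()
print(M.T@(np.array([.46,.215,.25])-s['tcp_pos'])/.025)"
```

```text
6.98 tcp [0.7601 0.0715 0.3571] q [-0.1168  0.1052  1.5024  0.1571  0.9071  1.3104] F [0.8022 0.4374 0.5723] w 0.0004
[[ 0.7972  0.0874  0.5973]
 [ 0.0687 -0.9962  0.054 ]
 [ 0.5998 -0.0021 -0.8002]]
[-11.7428  -6.7566  -3.4325]
```

>>> servo_tool --steps '[{"fingers": -1, "translation": [-0.98, -0.56, -0.29], "yaw": 0}, {"fingers": -1, "translation": [-0.98, -0.56, -0.29], "yaw": 0}, {"fingers": -1, "translation": [-0.98, -0.56, -0.29], "yaw": 0}, {"fingers": -1, "translation": [-0.98, -0.56, -0.29], "yaw": 0}, {"fingers": -1, "translation": [-0.98, -0.56, -0.29], "yaw": 0}, {"fingers": -1, "translation": [-0.98, -0.56, -0.29], "yaw": 0}, {"fingers": -1, "translation": [-0.98, -0.56, -0.29], "yaw": 0}, {"fingers": -1, "translation": [-0.98, -0.56, -0.29], "yaw": 0}, {"fingers": -1, "translation": [-0.98, -0.56, -0.29], "yaw": 0}, {"fingers": -1, "translation": [-0.98, -0.56, -0.29], "yaw": 0}, {"fingers": -1, "translation": [-0.98, -0.56, -0.29], "yaw": 0}, {"fingers": -1, "translation": [-0.98, -0.56, -0.29], "yaw": 0}]'

```text
time: 7.98
tcp_pos: [0.4485, 0.2199, 0.2495]
orientation: [0.944, 0.039, 0.327, -0.016]
force: [-0.2, 0.8, 0.4]
width: 0.0004
```

```bash
cat >> h.py <<'E'
B=np.array([[.9946,-.1038,0],[.1038,.9946,0],[0,0,1]]); H=np.array([.6033,.2300,.071])
def bx(s=None):
    s=s or st(); M=R.from_quat(s['orientation']).as_matrix()
    t=(B.T@(s['tcp_pos']-H))*1000; Z=B.T@M[:,2]; Y=B.T@M[:,1]
    phi=np.arctan2(Z[0],-Z[2])
    c=t+1000*.010*(B.T@M[:,0])
    print('tcp uvw',t.round(1),'front corner',c.round(1),'tilt',np.degrees(phi).round(1),'toolz',Z,'tooly',Y)
    return M,t
def go(u,v,w):
    s=robot.state(); M,t=bx(s); d=np.array([u,v,w])-t
    print('units',(M.T@B@d/25).round(2))
E
python3 -c "
from h import *
st();go(-130,0,-27)
snap('s1','side',200,60,240,180,3);snap('sc1','scene',150,200,240,180,3);snap('w1','wrist')"
```

```text
7.98 tcp [0.4485 0.2199 0.2495] q [ 0.2969 -0.574   2.2843 -0.1808  0.7823  1.8708] F [-0.1878  0.7597  0.3663] w 0.0004
[[ 0.7828  0.0841  0.6166]
 [ 0.0629 -0.9964  0.0561]
 [ 0.6191 -0.0051 -0.7853]]
tcp uvw [-155.1    6.   178.5] front corner [-147.2    5.8  184.7] tilt 38.2 toolz [ 0.6191 -0.0082 -0.7853] tooly [-0.0198 -0.9998 -0.0051]
units [-4.3   0.26  7.08]
```

View pics/s1.png

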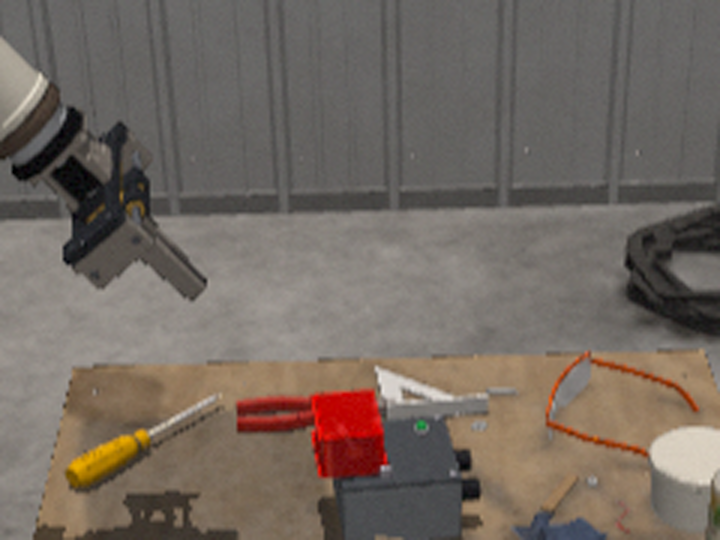

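View pics/w1.png

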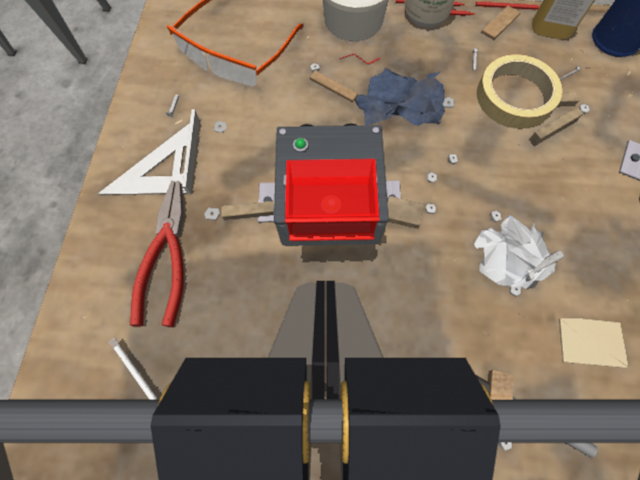

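View pics/sc1.png

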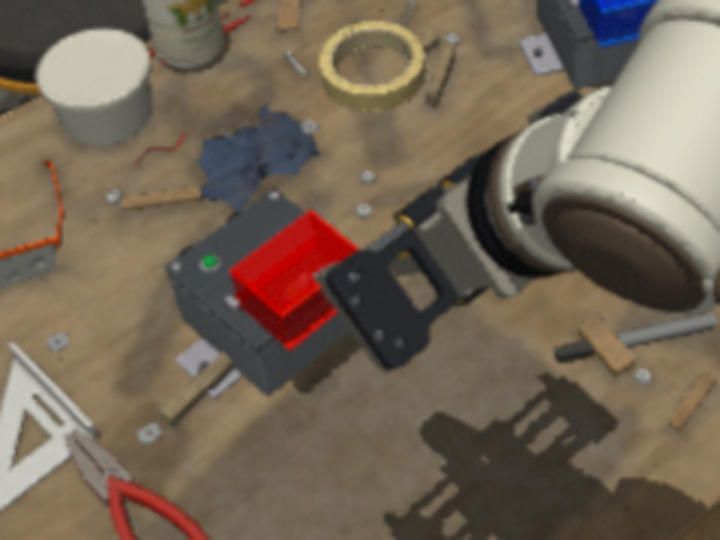

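>>> servo_tool --steps '[{"fingers": -1, "translation": [-0.5, 0.03, 0.85], "yaw": 0}, {"fingers": -1, "translation": [-0.5, 0.03, 0.85], "yaw": 0}, {"fingers": -1, "translation": [-0.5, 0.03, 0.85], "yaw": 0}, {"fingers": -1, "translation": [-0.5, 0.03, 0.85], "yaw": 0}, {"fingers": -1, "translation": [-0.5, 0.03, 0.85], "yaw": 0}, {"fingers": -1, "translation": [-0.5, 0.03, 0.85], "yaw": 0}]'

```text
time: 8.63
tcp_pos: [0.4855, 0.2205, 0.1168]
orientation: [0.938, 0.039, 0.343, -0.021]
force: [-0.2, -0.1, 0.0]
width: 0.0006
```

```bash
python3 -c "
from h import *
s=st();go(-110,0,-35)
c=robot.capture('wrist');im=c['image'].copy()
M=np.eye(4);M[:3,:3]=R.from_quat(s['orientation']).as_matrix();M[:3,3]=s['tcp_pos']
E=M@c['mount'];f=240/np.tan(np.radians(c['vfov'])/2)
for p in [(-62,-40,2),(-62,40,2),(-57,40,44),(-57,-40,44),(0,40,44),(0,-40,44),(70,56,-1),(70,-56,-1)]:
    q=E[:3,:3].T@(H+B@np.array(p)/1000-E[:3,3]);u=(c['cx']+f*q[0]/q[2],c['cy']+f*q[1]/q[2]);print(p,np.round(u,1))
    cv2.circle(im,tuple(int(round(x)) for x in u),3,(0,255,0),1)
cv2.imwrite('pics/w2.png',im)"
```

```text
8.63 tcp [0.4855 0.2205 0.1168] q [ 0.2638 -0.2617  2.3728 -0.3095  0.3499  2.0054] F [-0.2298 -0.0706  0.0275] w 0.0006
[[ 0.7611  0.0872  0.6428]
 [ 0.0589 -0.9961  0.0654]
 [ 0.646  -0.0119 -0.7632]]
tcp uvw [-118.2    2.8   45.8] front corner [-110.5    2.5   52.3] tilt 40.2 toolz [ 0.6461 -0.0016 -0.7632] tooly [-0.0166 -0.9998 -0.0119]
units [-1.84  0.14  2.68]
(-62, -40, 2) [394.  227.8]
(-62, 40, 2) [262.5 230.5]
(-57, 40, 44) [250.7 188.2]
(-57, -40, 44) [404.8 185. ]
(0, 40, 44) [256.2 102.1]
(0, -40, 44) [395.4  99.1]
(70, 56, -1) [249.4  71.1]
(70, -56, -1) [400.   67.9]
```

View pics/w2.png

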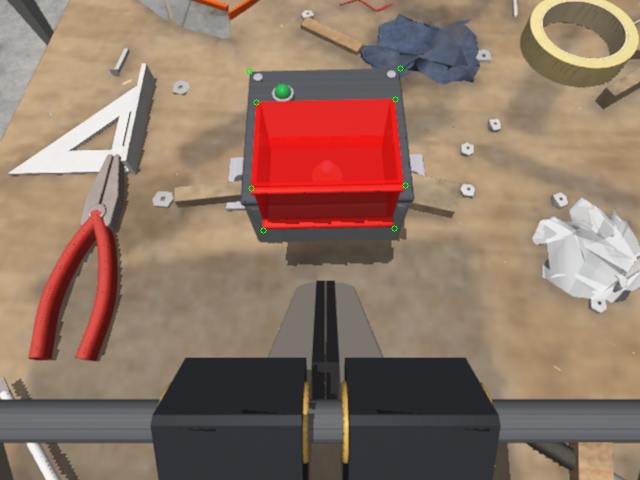

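```bash
cat > fk.py <<'E'
import numpy as np
from scipy.optimize import least_squares
from scipy.spatial.transform import Rotation as R
D=[([-1.5521,.159042,1.598238,0,1.386169,-.2101],[.13037691,-.5593843,.21361971]),
([-0.3621,0.0893,1.3737,0.0111,1.6848,1.1196],[0.5614,-0.0807,0.3685]),
([0.1258,1.0227,0.1843,0.0264,1.9171,1.606],[0.8143,0.2319,0.3172]),
([-0.1807,0.859,0.183,0.1329,1.7986,1.3351],[0.8735,0.0045,0.4654]),
([-0.2241,0.8809,0.1839,0.1686,1.6199,1.2954],[0.9304,-0.0337,0.4683]),
([-0.2179,0.9227,0.1841,0.1868,1.4287,1.2914],[0.9898,-0.0357,0.4607]),
([-0.1168,0.1052,1.5024,0.1571,0.9071,1.3104],[0.7601,0.0715,0.3571]),
([0.2969,-0.574,2.2843,-0.1808,0.7823,1.8708],[0.4485,0.2199,0.2495]),
([0.2638,-0.2617,2.3728,-0.3095,0.3499,2.0054],[0.4855,0.2205,0.1168])]
rot=lambda ax,a: R.from_euler(ax,a)
def fk(q,p,sg=1):
    h,r0,a,b,off,L,e=p
    R1=rot('z',q[0])*rot('y',q[1]); P=rot('z',q[0]).apply([r0,off,h])+R1.apply([0,0,a])
    R2=R1*rot('y',q[2]); P=P+R2.apply([e,0,b])
    R3=R2*rot('z',sg*q[3])*rot('y',q[4]); return P+R3.apply([0,0,L]),R3
def fit(sg):
    f=lambda p:np.concatenate([fk(q,p,sg)[0]-t for q,t in D])
    r=least_squares(f,[.3,0,.4,.4,.12,.25,0]); return r
best=min((fit(s) for s in(1,-1)),key=lambda r:r.cost); SG=1 if fit(1).cost<=fit(-1).cost else -1
P=best.x
if __name__=='__main__':
    print(SG,P.round(4),np.abs(best.fun).max())
    from h import B,H
    lo=np.array([-2.91,-.94,.18,-1.29,.17]);hi=np.array([2.91,2.29,2.7,4.43,2.64])
    for phi in(28,32,36,40):
      for (u,w) in[(-118,45),(-118,-27),(-75,-35),(-60,-27),(-58,14),(-58,30),(-32,14),(-25,14),(-25,25)]:
        z=B@np.array([np.sin(np.radians(phi)),0,-np.cos(np.radians(phi))]);t=H+B@np.array([u,0,w])/1000
        def f(q):
            p,r=fk(q,P,SG);return np.r_[(p-t)*10,(r.apply([0,0,1])-z)]
        r=least_squares(f,[.25,-.2,2.3,-.3,.4],bounds=(lo,hi))
        print(phi,u,w,r.x.round(3),r.cost.round(6))
E
python3 fk.py
```

```text
1 [ 0.2981 -0.      0.3857  0.5191  0.1199  0.3221  0.0478] 6.0218303158236265e-05
28 -118 45 [ 0.231 -0.179  2.219 -0.103  0.619] 0.0
28 -118 -27 [ 0.231 -0.022  2.251 -0.143  0.431] 0.0
28 -75 -35 [ 0.218  0.1    2.146 -0.133  0.414] 0.0
28 -60 -27 [ 0.214  0.116  2.106 -0.122  0.436] 0.0
28 -58 14 [ 0.213  0.037  2.089 -0.101  0.532] 0.0
28 -58 30 [ 0.213  0.007  2.081 -0.095  0.569] 0.0
28 -32 14 [ 0.207  0.099  2.023 -0.095  0.535] 0.0
28 -25 14 [ 0.206  0.115  2.005 -0.093  0.537] 0.0
28 -25 25 [ 0.206  0.096  2.    -0.09   0.561] 0.0
32 -118 45 [ 0.238 -0.213  2.272 -0.14   0.532] 0.0
32 -118 -27 [ 0.238 -0.043  2.301 -0.216  0.336] 0.0
32 -75 -35 [ 0.223  0.082  2.196 -0.205  0.315] 0.0
32 -60 -27 [ 0.219  0.097  2.157 -0.185  0.337] 0.0
32 -58 14 [ 0.219  0.012  2.142 -0.144  0.436] 0.0
32 -58 30 [ 0.219 -0.02   2.135 -0.133  0.475] 0.0
32 -32 14 [ 0.212  0.074  2.077 -0.135  0.438] 0.0
32 -25 14 [ 0.21   0.091  2.059 -0.132  0.439] 0.0
32 -25 25 [ 0.21   0.07   2.055 -0.126  0.464] 0.0
36 -118 45 [ 0.245 -0.242  2.325 -0.195  0.443] 0.0
36 -118 -27 [ 0.245 -0.056  2.348 -0.
[... 152 characters left out ...]
-0.213  0.339] 0.0
36 -58 30 [ 0.224 -0.042  2.187 -0.191  0.379] 0.0
36 -32 14 [ 0.216  0.056  2.128 -0.2    0.339] 0.0
36 -25 14 [ 0.215  0.072  2.11  -0.196  0.34 ] 0.0
36 -25 25 [ 0.215  0.05   2.107 -0.183  0.365] 0.0
40 -118 45 [ 0.253 -0.264  2.374 -0.281  0.351] 0.0
40 -118 -27 [ 0.26  -0.057  2.383 -0.686  0.17 ] 6.4e-05
40 -75 -35 [ 0.252  0.075  2.266 -0.724  0.17 ] 0.000372
40 -60 -27 [ 0.238  0.084  2.237 -0.598  0.17 ] 0.000141
40 -58 14 [ 0.23  -0.02   2.24  -0.344  0.241] 0.0
40 -58 30 [ 0.23  -0.058  2.236 -0.295  0.281] 0.0
40 -32 14 [ 0.221  0.044  2.176 -0.323  0.239] 0.0
40 -25 14 [ 0.219  0.06   2.158 -0.317  0.24 ] 0.0
40 -25 25 [ 0.219  0.036  2.155 -0.286  0.266] 0.0
```

>>> servo_tool --steps '[{"fingers": -1, "translation": [-0.5, 0.05, 0.6], "yaw": 0}, {"fingers": -1, "translation": [-0.5, 0.05, 0.6], "yaw": 0}, {"fingers": -1, "translation": [-0.5, 0.05, 0.6], "yaw": 0}, {"fingers": -1, "translation": [-0.5, 0.05, 0.6], "yaw": 0}]'

```text
time: 9.02
tcp_pos: [0.4891, 0.2169, 0.0433]
orientation: [0.94, 0.034, 0.34, -0.015]
force: [-1.1, -0.7, -0.1]
width: 0.0001
```

```bash
python3 -c "
from h import *
s=st();go(-72,0,-25)"
```

```text
9.02 tcp [0.4891 0.2169 0.0433] q [ 0.2625 -0.0439  2.3752 -0.7533  0.1706  2.4651] F [-1.0861 -0.737  -0.0614] w 0.0001
[[ 0.7671  0.0742  0.6372]
 [ 0.0541 -0.9972  0.051 ]
 [ 0.6392 -0.0046 -0.769 ]]
tcp uvw [-114.9   -1.2  -27.7] front corner [-107.2   -1.5  -21.3] tilt 39.7 toolz [ 0.639  -0.0155 -0.769 ] tooly [-0.0297 -0.9995 -0.0046]
units [ 1.39 -0.1   1.01]
```

>>> servo_tool --steps '[{"fingers": -1, "translation": [0.5, 0, 0.36], "yaw": 0}, {"fingers": -1, "translation": [0.5, 0, 0.36], "yaw": 0}, {"fingers": -1, "translation": [0.5, 0, 0.36], "yaw": 0}]'

```text
time: 9.27
tcp_pos: [0.5364, 0.2183, 0.045]
orientation: [0.941, 0.033, 0.338, -0.012]
force: [-1.5, 0.2, 0.8]
width: 0.0005
```

```bash
python3 -c "
from h import *
s=st();go(-60,0,-21)
snap('s3','side',260,150,120,90,6)"
```

```text
9.27 tcp [0.5364 0.2183 0.045 ] q [ 0.2372  0.0627  2.26   -0.659   0.172   2.352 ] F [-1.47    0.2101  0.8037] w 0.0005
[[ 0.7699  0.0707  0.6342]
 [ 0.0541 -0.9975  0.0455]
 [ 0.6359 -0.0007 -0.7718]]
tcp uvw [-67.8  -4.7 -26. ] front corner [-60.   -4.9 -19.7] tilt 39.5 toolz [ 0.6355 -0.0206 -0.7718] tooly [-0.0332 -0.9994 -0.0007]
units [ 0.36 -0.2   0.04]
```

View pics/s3.png

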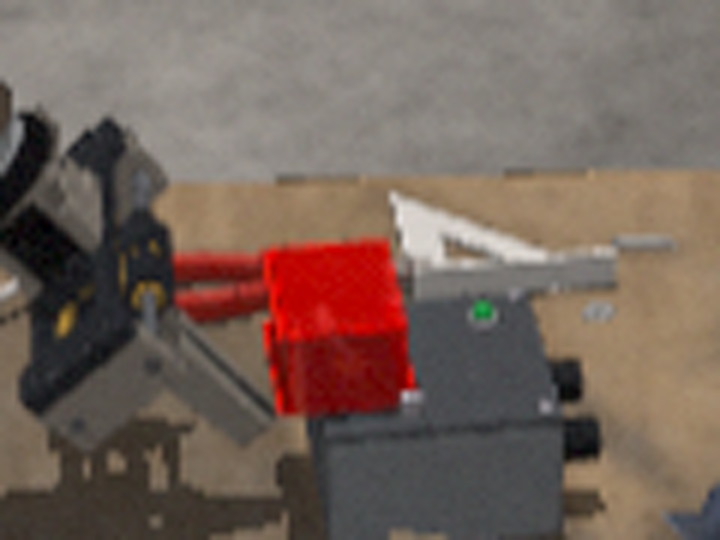

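>>> servo_tool --steps '[{"fingers": -1, "translation": [0.3, -0.2, 0.24], "yaw": 0}, {"fingers": -1, "translation": [0.25, 0, -0.31], "yaw": 0}, {"fingers": -1, "translation": [0.25, 0, -0.31], "yaw": 0}, {"fingers": -1, "translation": [0.25, 0, -0.31], "yaw": 0}]'

```text
time: 9.65
tcp_pos: [0.5527, 0.2212, 0.0793]
orientation: [0.94, 0.03, 0.339, -0.011]
force: [-0.6, 0.7, 0.6]
width: 0.0003
```

```bash
python3 -c "
from h import *
s=st();go(-58,0,14)
snap('s4','side',260,150,120,90,6)"
```

```text
9.65 tcp [0.5527 0.2212 0.0793] q [ 0.2392  0.0171  2.2152 -0.4676  0.2504  2.1612] F [-0.6087  0.6671  0.5546] w 0.0003
[[ 0.7681  0.0637  0.6372]
 [ 0.0492 -0.998   0.0404]
 [ 0.6385  0.0003 -0.7696]]
tcp uvw [-51.3  -3.5   8.3] front corner [-43.6  -3.8  14.6] tilt 39.7 toolz [ 0.6379 -0.0259 -0.7696] tooly [-0.0403 -0.9992  0.0003]
units [-0.06 -0.13 -0.35]
```

View pics/s4.png

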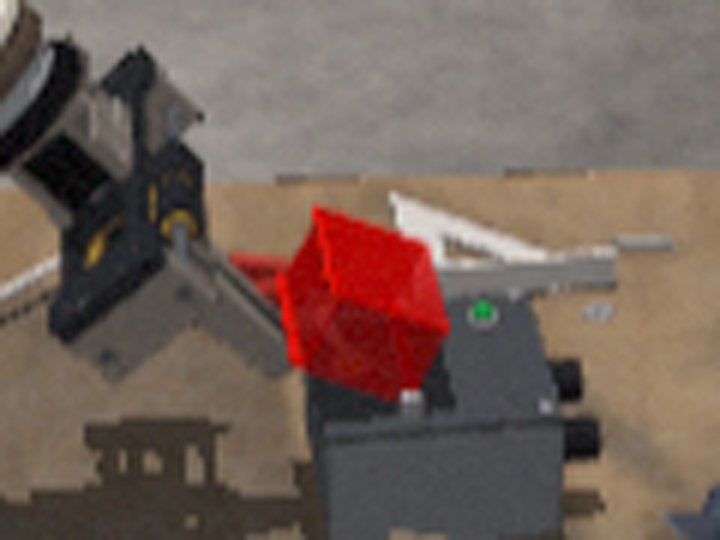

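>>> servo_tool --steps '[{"fingers": -1, "translation": [0.12, -0.1, -0.25], "yaw": 0}, {"fingers": -1, "translation": [0.2, 0, 0.1], "yaw": 0}, {"fingers": -1, "translation": [0.25, 0, 0.2], "yaw": 0}, {"fingers": -1, "translation": [0.25, 0, 0.2], "yaw": 0}]'

```text
time: 10.03
tcp_pos: [0.576, 0.225, 0.0939]
orientation: [0.939, 0.029, 0.343, -0.011]
force: [0.2, 0.4, -0.4]
width: 0.0003
```

```bash
python3 -c "
from h import *
s=st();go(-26,0,14)
snap('s5','side',260,150,120,90,6);snap('w5','wrist',200,50,240,240,2.4)"
```

```text
10.03 tcp [0.576  0.225  0.0939] q [ 0.2358  0.0409  2.1573 -0.4236  0.2729  2.1139] F [ 0.208   0.4488 -0.4172] w 0.0003
[[ 0.7628  0.0624  0.6437]
 [ 0.0473 -0.9981  0.0407]
 [ 0.645  -0.0006 -0.7642]]
tcp uvw [-27.7  -2.1  22.9] front corner [-20.1  -2.5  29.3] tilt 40.1 toolz [ 0.6444 -0.0263 -0.7642] tooly [-0.0416 -0.9991 -0.0006]
units [-0.18 -0.09  0.31]
```

View pics/s5.png

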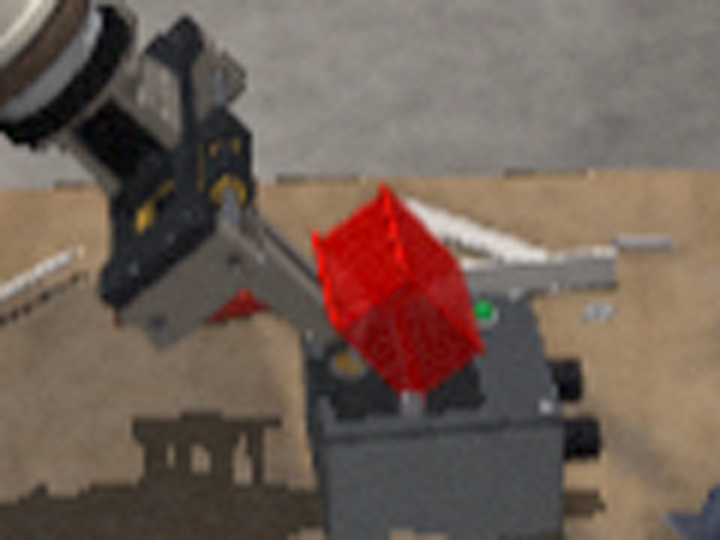

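View pics/w5.png

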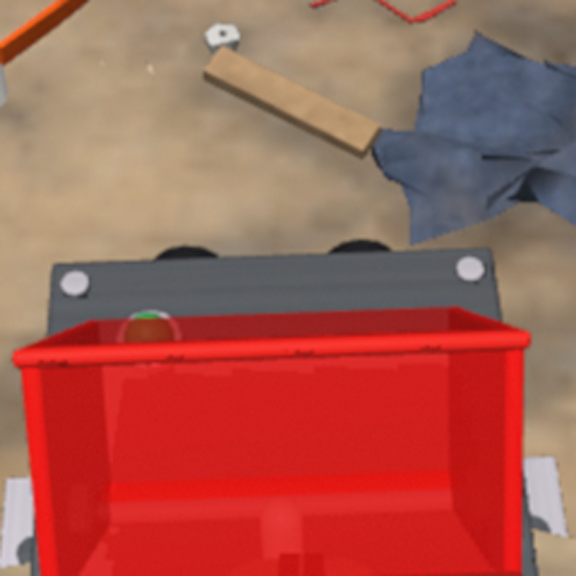

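```bash
python3 -c "
from h import *
s=robot.state();c=robot.capture('wrist');im=c['image'].copy()
M=np.eye(4);M[:3,:3]=R.from_quat(s['orientation']).as_matrix();M[:3,3]=s['tcp_pos']
E=M@c['mount'];f=240/np.tan(np.radians(c['vfov'])/2)
for n,a in [('on',.4),('mid',0),('.27',.27)]:
  for r in (32,10):
    p=(-24+r*np.sin(a),0,-1+r*np.cos(a))
    q=E[:3,:3].T@(H+B@np.array(p)/1000-E[:3,3]);u=np.array((c['cx']+f*q[0]/q[2],c['cy']+f*q[1]/q[2]));print(n,r,u.round(1),f*.004/q[2])
k=im[200:320,260:390].astype(float); k=cv2.resize(k,None,fx=5,fy=5,interpolation=cv2.INTER_CUBIC)
g=k[:,:,2]; g=(g-g.min())/(g.max()-g.min())*255
o=k.copy(); 
for i in range(3): o[:,:,i]=np.clip((k[:,:,i]-k[:,:,i].min())*(255/(np.percentile(k[:,:,i],99)-k[:,:,i].min())),0,255)
cv2.imwrite('pics/w6.png',o)"
```

```text
on 32 [317.8 265.8] 8.73371140702547
on 10 [319.1 295.8] 8.079587004898785
mid 32 [318.7 290.6] 9.086736386933932
mid 10 [319.4 303.1] 8.171363695904414
.27 32 [318.1 273. ] 8.867017099504809
.27 10 [319.2 298. ] 8.114855936999621[ WARN:0@0.904] global loadsave.cpp:1063 imwrite_ Unsupported depth image for selected encoder is fallbacked to CV_8U.
```

View pics/w6.png

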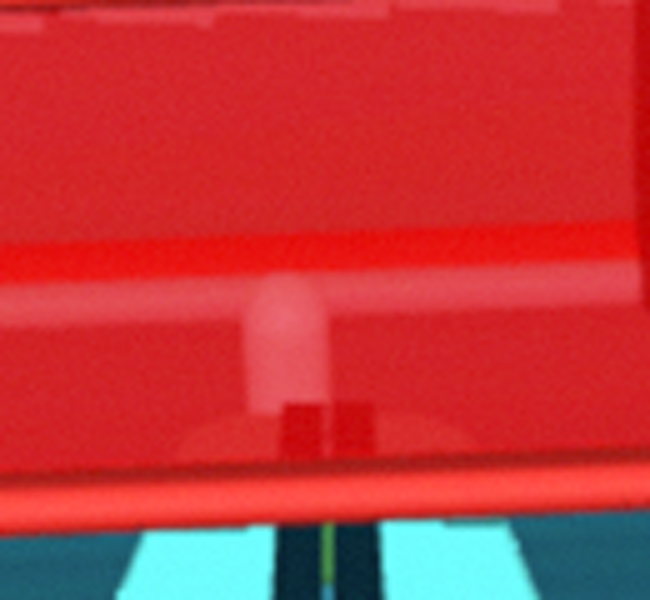

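>>> servo_tool --steps '[{"fingers": -1, "translation": [-0.3, 0, -0.2], "yaw": 0}, {"fingers": -1, "translation": [-0.3, 0, -0.2], "yaw": 0}, {"fingers": -1, "translation": [-0.3, 0, -0.2], "yaw": 0}, {"fingers": -1, "translation": [-0.3, 0, -0.15], "yaw": 0}]'

```text
time: 10.52
tcp_pos: [0.538, 0.2219, 0.0864]
orientation: [0.939, 0.029, 0.342, -0.01]
force: [0.3, 1.1, 0.0]
width: 0.0007
```

```bash
python3 -c "
from h import *
s=st();go(-60,0,-24)
snap('s7','side',260,150,120,90,6)"
```

```text
10.52 tcp [0.538  0.2219 0.0864] q [ 0.2523 -0.0331  2.2492 -0.4832  0.2662  2.187 ] F [0.3338 1.1052 0.0044] w 0.0007
[[ 0.7649  0.0608  0.6412]
 [ 0.0465 -0.9982  0.0391]
 [ 0.6424 -0.0001 -0.7663]]
tcp uvw [-65.8  -1.3  15.4] front corner [-58.1  -1.6  21.8] tilt 39.9 toolz [ 0.6418 -0.0277 -0.7663] tooly [-0.0432 -0.9991 -0.0001]
units [-0.84 -0.06  1.35]
```

View pics/s7.png

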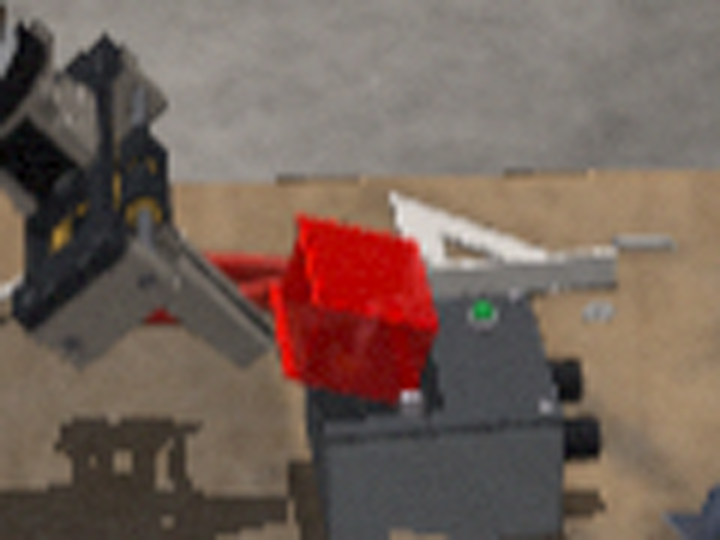

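>>> servo_tool --steps '[{"fingers": -1, "translation": [-0.7, 0, -0.55], "yaw": 0}, {"fingers": -1, "translation": [-0.8, 0, -0.64], "yaw": 0}, {"fingers": -1, "translation": [-0.8, 0, -0.64], "yaw": 0}, {"fingers": -1, "translation": [0, 0, -0.8], "yaw": 0}, {"fingers": -1, "translation": [0, 0, -0.8], "yaw": 0}, {"fingers": -1, "translation": [0, 0, -0.8], "yaw": 0}, {"fingers": -1, "translation": [0, 0, -0.5], "yaw": 0}, {"fingers": -1, "translation": [0, 0, 0], "yaw": 0}, {"fingers": -1, "translation": [0, 0, 0], "yaw": 0}]'

```text
time: 11.32
tcp_pos: [0.4045, 0.2134, 0.1355]
orientation: [0.94, 0.03, 0.339, -0.011]
force: [0.3, 0.5, 0.9]
width: 0.0003
```

```bash
python3 -c "
from h import *
s=st();bx(s)
snap('s8','side');snap('sc8','scene');
c=robot.capture('wrist');im=c['image'].copy()
M=np.eye(4);M[:3,:3]=R.from_quat(s['orientation']).as_matrix();M[:3,3]=s['tcp_pos']
E=M@c['mount'];f=240/np.tan(np.radians(c['vfov'])/2)
for n,a in [('on',.4),('off',-.4)]:
    p=(-24+32*np.sin(a),0,-1+32*np.cos(a))
    q=E[:3,:3].T@(H+B@np.array(p)/1000-E[:3,3]);print(n,c['cx']+f*q[0]/q[2],c['cy']+f*q[1]/q[2])
cv2.imwrite('pics/w8.png',im)"
```

```text
11.32 tcp [0.4045 0.2134 0.1355] q [ 0.3497 -0.5651  2.5231 -0.3572  0.5408  2.102 ] F [0.2993 0.4586 0.851 ] w 0.0003
[[ 0.7687  0.0645  0.6364]
 [ 0.0502 -0.9979  0.0405]
 [ 0.6377  0.0008 -0.7703]]
tcp uvw [-199.5    4.1   64.5] front corner [-191.8    3.8   70.8] tilt 39.6 toolz [ 0.6372 -0.0258 -0.7703] tooly [-0.0395 -0.9992  0.0008]
on 319.7861266856806 55.41968053037235
off 321.0457707858339 82.37630976773275
```

View pics/w8.png

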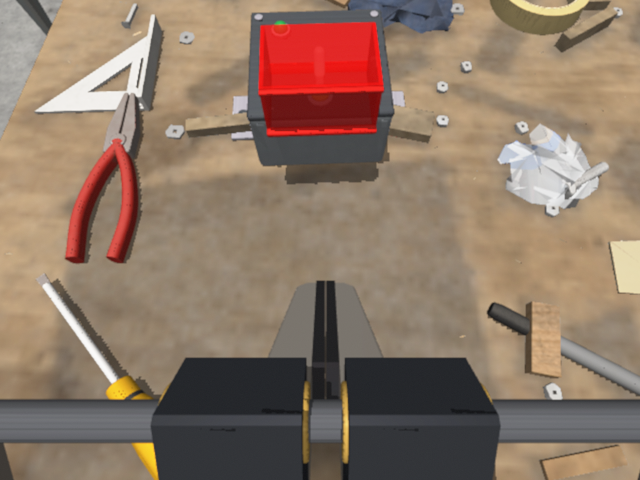

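View pics/s8.png

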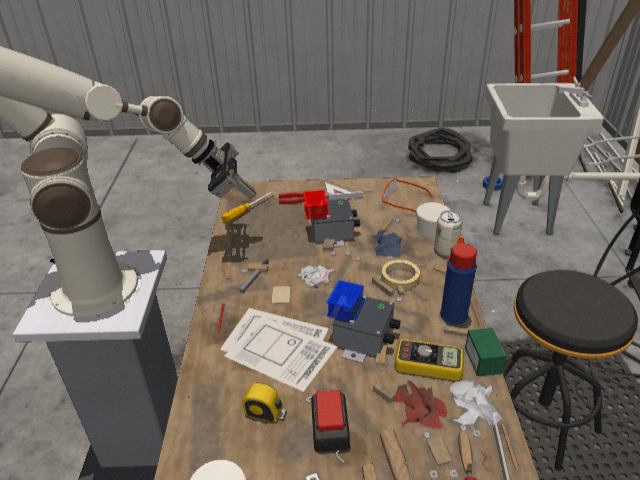

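```bash
python3 -c "
from h import *
a=cv2.imread('pics/side0.png');b=robot.capture('side')['image']
d=cv2.absdiff(a,b).max(2);m=(d>40).astype(np.uint8);m[:, :200]=0
ys,xs=np.nonzero(m[175:]);print(len(xs), (xs.min(),xs.max(),ys.min()+175,ys.max()+175) if len(xs) else '')
n,l,s,c=cv2.connectedComponentsWithStats(m)
print(s[1:][s[1:,4]>5])
k=b[170:245,270:370];cv2.imwrite('pics/s9.png',cv2.resize(k,None,fx=8,fy=8,interpolation=cv2.INTER_CUBIC))"
```

```text
2465 (np.int64(200), np.int64(322), np.int64(175), np.int64(332))
[[ 200  129    8   21  102]
 [ 200  139   56   60 1460]
 [ 225  216    4    3    6]
 [ 207  224   56   38 1039]
 [ 200  275   18   58  856]]
```

View pics/s9.png

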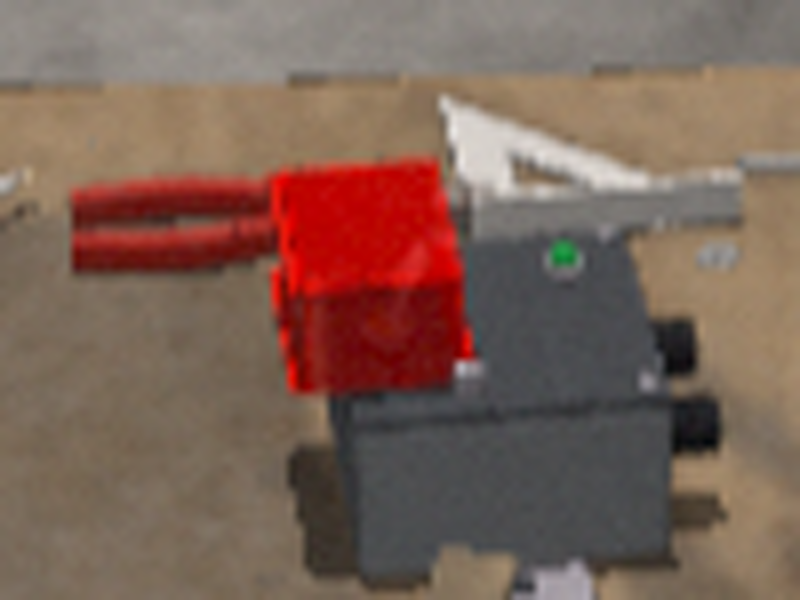

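Compared with the first side picture, only the arm and its shadows differ. The cover is shut again, and the toggle underneath now leans towards the hinge.

```bash
python3 -c "
from plant import robot
print(robot.finish_job())"
```

```text
the job is handed in; nothing more can be done
None
```

The dust extractor is switched on and its red cover is shut again; I handed the job in at about 11.5 s of the 40 s.

**What I did:** The move commands can't tilt the tool. I tilted it about 40° by pushing out past the arm's reach limit, high above the bench. With the fingers shut, I raised them under the red lip. With the cover resting on them, I pushed the toggle back past its centre, then drew straight out so the cover fell shut.

**Last checks:**
- **Toggle:** the final wrist picture shows its tip at about row 50, with row 55 expected for on and row 82 for off.
- **Cover:** in the side view it looks the same as at the start, fully shut.
- **Surroundings:** compared with the first side picture, only the arm and its shadow changed. The blue switch and the loose items that picture covers did not move; its left 200 columns were left out of the comparison.
- **Forces:** every wrist reading I took was under about 3 N.

No check failed. Two things went slightly off plan:
- Joint 5 touched its lower limit (readings from 0.1706 rad against 0.17) while the fingers were low in front of the box; no reading went past it.
- The fingers rode about 9 mm higher than planned at the toggle, but still pushed it over.

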